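# Portion whole buffer tablets on a counting tray

### The arm

A 6-joint arm with a two-finger parallel gripper is mounted at the origin on a cart in front of the work surface, level with it; the furniture and walls round the work are solid. World frame = base frame: x ahead of the robot, y to its left, z up, the work surface at z = 0. Lengths are in m, angles in rad, forces in N, time in s.
With the tool pointing down it reaches from about 0.3 to 0.825 m from the base axis. Payload 5.4 kg.
Tool frame: the origin (TCP) lies midway between the tips of the shut fingers; the grasp point (between the pads) lies 19 mm behind it; z points along the fingers, y is the line along which they close (so a half turn about z gives the same grasp; the last joint's range is limited). The gripper opens to 92 mm and grips with 3 to 60 N. Pads are 20 mm wide; open, the fingers measure 128 mm over their backs; the gripper's body (75 mm by 189 mm) begins 69 mm behind the grasp point.
Start: joints at [-1.407, 0.158, 1.597, -0, 1.386, -0.21], TCP at [0.21, -0.535, 0.215] pointing down, gripper open.
Joint ranges: [-2.91, 2.91], [-0.94, 2.29], [0.18, 2.7], [-1.29, 4.43], [0.17, 2.64], [-3, 3]. Speed limits (rad/s): [2.57, 2.57, 3.14, 3.14, 3.14, 3.14].

### API

Orientations are given as a rotation vector (axis times angle).
In Python, from bench import arm, read_camera, calibration, finish_job gives the robot as it stands.
- The arm moves only by the tool jog_arm, never from a script. Its argument "motion" is text: rows parted by semicolons, each of 7 numbers parted by spaces: the shift along the world's x, y, z each as a share of 40 cm, from -1 to 1, then the turn, a rotation vector about the world's x, y, z each as a share of 180 degrees, from -1 to 1, then the finger opening in mm, from 0 to 91.9. In form: tx ty tz ax ay az fingers; .... A call has 1 to 10 rows; each row is the pose to reach, as a shift and turn from the pose commanded when the call began, turning the shorter way round; what a row does not reach only later rows make up. A row lasts 1/12 s, in which the tool goes at most 41.7 mm and 7.16 degrees, less where a joint would pass 70% of its speed; a pose out of reach is approached as far as the arm can. A call with a number of a shift or a turn outside -1 to 1 is refused whole. A call with a gripper value outside its range is refused whole. The fingers move at their own pace and stop on an object; "force" is the grip in N (left out, the last holds). Time passes only in rows, so rows that repeat a pose let the fingers close. It gives the time, the measured TCP pose, the force, the opening and the grip force at its end, in the units of the state.
- arm.get_obs(): the state, without advancing time (a new reading comes with each control period).
- read_camera(name): name is "side" or "top" or "wrist"; returns the picture (384x512x3 uint8, red, green, blue); there is no depth.
- calibration(name): a dict with "K" (3x3 intrinsics, pixels), "k1" (the pictures are not rectified: a ray, as slopes to the right and down, at radius r is drawn at 1 + k1 r^2 times it, then the intrinsics apply), "extrinsics" (4x4, takes a point from world to camera coordinates); the wrist camera has in their place "hand_eye" (4x4, takes a point from camera to tool coordinates, whose origin is the TCP and whose axes are the flange's). Camera axes: x right, y up, looking along -z (the intrinsics and any distortion apply to the point x, -y, -z); pixel columns grow to the right and rows downward; lengths in m; the calibration is good to about 2 mm. A picture is of the moment at which its call begins: read the wrist's pose just before it. calibration takes no time and is no camera call.
- finish_job(): hands the job in; it is judged then, once.
The state is a dict: "time_s": time; "joint_pos": joint angles; "joint_vel": joint speeds; "tau": joint torques, N m; "ee_pos": TCP position; "eef_rot": TCP orientation; "wrist_force": force on the tool from outside, world axes, zero at the start; "moment": the same for the moment, N m; "gripper_width": opening from 0.0 (shut) to 1.0 (fully open); "finger_force": force on a finger pad.
Only numpy, scipy, OpenCV 4.12 (cv2) and the standard library are available. Lean on these libraries where they do the work, as an engineer would, in place of code of your own. Each camera call takes 0.05 s, during which the arm holds its last target. There are 200 camera calls.

### The job

Three whole buffer tablets and one broken half lie on the platform of the blue counting tray. With closed fingertips sweep the three whole tablets gently across the platform into the tray's trough, leaving the broken half lying on the platform, then push the white trough cover over from behind and press it fully shut. Tablets are only slid, never picked up or carried, and they are brittle; leave the other things on the bench where they stand.

Things in the scene. Friction and masses are not known exactly. Their poses are not given: they have to be found in the camera images.
- tray: blue counting tray, fixed, 230 mm (x) by 220 mm (y), origin at the centre of its underside on the bench (z = 0); x roughly away from the robot, y to the left. Platform top z = 27 mm, x -111 to 111, y -64 to 106 mm; rim 4 mm thick, 9 to 12 mm high, round its +x, -x and +y sides. At y = -64 mm, with no rim, it drops sharply into the trough
- trough_mid (a point): middle of the trough floor, at (0, -85, 5) mm in the tray's frame. The trough is open on top: inside y -106 to -64, x -111 to 111 mm, floor z = 5 mm. Its outer wall, y -110 to -106 mm, ends at z = 27 mm and carries the cover's hinge; its -x end opens into a 34 mm long pouring spout. A tablet slid over the edge drops to the floor
- cover (a joint): white trough cover, rad: 0 shut (flat over the trough, top at z = 31 mm); starts open at 1.7 to 1.95, standing and leaning outwards; limit 2.0. Hinge line along the tray's x at y = -110.5, z = 27.5 mm. 226 mm long, 49 mm from hinge to free edge, 3 mm thick. Stiff hinge: stays at any angle, about 1 N at the edge swings it
- cover_edge (a point): middle of the cover's free edge: with the cover at angle A it is at y = -110.5 + 49 cos A, z = 27.5 + 49 sin A mm in the tray's frame; a 40 mm wide thumb tab reaches 9 mm further there
- tablet_a: whole white buffer tablet, a flat disc 28 mm across, 10 mm thick, about 10 g, score line across its top; origin at its centre. Lies flat on the platform, its centre 35 to 105 mm from the trough's edge; the three and the broken half lie in four lanes 48 mm apart along the tray's x, in any order
- tablet_b: whole white buffer tablet, a flat disc 28 mm across, 10 mm thick, about 10 g, score line across its top; origin at its centre. Lies flat on the platform, its centre 35 to 105 mm from the trough's edge; the three and the broken half lie in four lanes 48 mm apart along the tray's x, in any order
- tablet_c: whole white buffer tablet, a flat disc 28 mm across, 10 mm thick, about 10 g, score line across its top; origin at its centre. Lies flat on the platform, its centre 35 to 105 mm from the trough's edge; the three and the broken half lie in four lanes 48 mm apart along the tray's x, in any order
- broken: half of a broken tablet, white, a half disc 28 mm along the break, 15 mm the other way, 10 mm thick; origin near its middle; lies flat in one of the four lanes on the platform and must stay on the platform
- marker: pen 135 mm long, 17 mm thick, loose on the bench beside the tray's +y side
- amber_bottle: amber dropper bottle, 31 mm across, 99 mm high, loose, upright
- tablet_jar: clear glass bottle with black cap, 70 mm across, 138 mm high, loose, left of the tray
- red_vial: small vial with red cap, 25 mm across, 56 mm high, loose
- blue_vial: small vial with blue cap, 25 mm across, 56 mm high, loose
- tape: roll of green tape lying flat, 78 mm across, 19 mm high, loose, behind the tray
- bench_timer: white wedge-shaped timer, 62 x 75 x 32 mm, loose, behind the tray
- slide_case: dark blue slide box, 62 x 87 x 33 mm, loose, behind the tray to the right

How it is judged:
On the way:
1. all three whole tablets lie in the trough while the broken half is still on the platform (x of tablet_a in the frame of tray between -0.113 and 0.113 m and y of tablet_a in the frame of tray between -0.108 and -0.062 m and z of each of tablet_a, tablet_b, tablet_c in the frame of tray below 0.024 m and x of tablet_b in the frame of tray between -0.113 and 0.113 m and y of tablet_b in the frame of tray between -0.108 and -0.062 m and x of tablet_c in the frame of tray between -0.113 and 0.113 m and y of tablet_c in the frame of tray between -0.108 and -0.062 m and x of broken in the frame of tray between -0.113 and 0.113 m and y of broken in the frame of tray between -0.064 and 0.108 m and z of broken in the frame of tray above 0.028 m), for 0.2 s.
At the end, for the whole second after the job is handed in: the three whole tablets lie at rest in the trough (centres within the trough and at least 3 mm below the platform's level), the broken half lies at rest on the platform, and the cover is shut to within 0.06 rad (all of step 1 and linear speed of each of tablet_a, tablet_b, tablet_c, broken below 0.02 m/s and value of joint cover below 0.06 rad); the robot touches nothing.
It fails at once if a tablet or the broken half is lifted more than 15 mm off the platform (height (world z) of any of tablet_a, tablet_b, tablet_c, broken above 0.047 m).
It fails at once if a tablet or the broken half is pressed by the robot with more than 25 N (contact force between any of the arm, the fingers and tablet_a above 25 N or contact force between any of the arm, the fingers and tablet_b above 25 N or contact force between any of the arm, the fingers and tablet_c above 25 N or contact force between any of the arm, the fingers and broken above 25 N).
It fails at once if another thing on the bench is moved more than 20 mm or tipped over (distance of any of amber_bottle, tablet_jar, red_vial, blue_vial, marker, tape, bench_timer, slide_case from where it was at the start of the episode above 0.02 m or angle between any of amber_bottle, tablet_jar, red_vial, blue_vial, tape, bench_timer, slide_case's own z axis and vertical above 0.5 rad).
It also fails if it takes over 48 s, if anything falls off the work surface, if the arm or the gripper's body presses on something with over 40 N, if the wrist force passes 120 N, or if a joint passes its speed limit or range.

## Working session

There is one attempt and no reset: what is moved stays moved. The work goes in short steps, Python scripts to look and compute and a tool call to move; the robot and the scene stay as the last step left them, time stands still between calls to the robot, and variables do not carry over. Pictures are saved under pics/ and viewed, at most 10 in all, crops included, and the job is handed in when it is done.

Besides the shell and the picture viewer there is one more tool, called after "Request:" as a command line: name --argument value ..., lists and objects as JSON in quotes. jog_arm: Moves the arm, as the interface text tells. Its arguments: {"type":"object","properties":{"motion":{"type":"string"},"force":{"type":"number"}},"required":["motion"]}

```bash
mkdir -p pics
python3 - <<'E'
from bench import arm, read_camera, calibration
import cv2,numpy as np
for n in ("top","side"):
    cv2.imwrite(f"pics/{n}0.png",read_camera(n)[:,:,::-1])
    c=calibration(n); print(n,c)
print(arm.get_obs())
E
```

```text
top {'K': array([[394.56382852,   0.        , 252.97589487],
       [  0.        , 394.56382852, 193.72484732],
       [  0.        ,   0.        ,   1.        ]]), 'k1': -0.07656616556767273, 'extrinsics': array([[-0.02337147, -0.9996891 , -0.00868813, -0.00121574],
       [ 0.99628433, -0.02401069,  0.08271041, -0.54113495],
       [-0.08289331, -0.00672279,  0.99653575, -1.14887101],
       [ 0.        ,  0.        ,  0.        ,  1.        ]])}
side {'K': array([[491.82353258,   0.        , 257.35129586],
       [  0.        , 491.82353258, 189.69051934],
       [  0.        ,   0.        ,   1.        ]]), 'k1': -0.06424636770908049, 'extrinsics': array([[-0.90434651, -0.42649668,  0.01606149,  0.49860398],
       [ 0.27076769, -0.544235  ,  0.79403597, -0.20814713],
       [-0.32991248,  0.72243259,  0.60765855, -1.37229835],
       [ 0.        ,  0.        ,  0.        ,  1.        ]])}
{'time_s': 0.1, 'joint_pos': array([-1.40711249e+00,  1.58993964e-01,  1.59809071e+00, -2.51920659e-05,
        1.38618781e+00, -2.10117833e-01]), 'joint_vel': array([-0.00018989, -0.00181643, -0.00057322, -0.00052315, -0.00208505,
       -0.00020955]), 'tau': array([-4.87624147e-04, -3.86506391e+01, -3.22958136e+01,  7.03482237e-02,
        3.39999539e-02, -5.06683864e-05]), 'ee_pos': array([ 0.20983545, -0.53474451,  0.21372072]), 'eef_rot': array([-3.08522921e+00, -5.83448781e-01, -2.23621090e-05]), 'wrist_force': array([-0.06748012, -0.25496084, -0.26771085]), 'moment': array([-0.0275881 , -0.01819151, -0.01237624]), 'finger_force': 0.0, 'gripper_width': 0.9993616486447158}
```

View pics/top0.png

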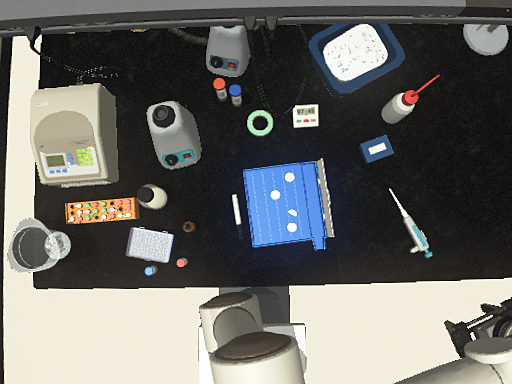

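View pics/side0.png

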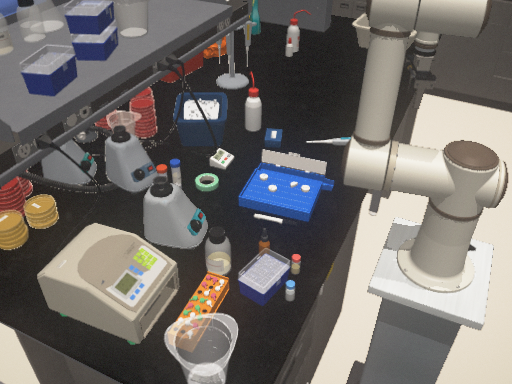

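The top view shows the tray around (285,205), the trough and standing cover at the right (x≈325), four white pieces at (290,177), (275,195), (292,213), (291,227). The side view agrees, and the space around the tray is clear. I'll enlarge it.

```bash
cat > h.py <<'E'
import numpy as np,cv2
from bench import arm, read_camera, calibration
def ray(n,uv,z):
    c=calibration(n);K=c["K"];E=c["extrinsics"]
    p=cv2.undistortPoints(np.array(uv,float).reshape(-1,1,2),K,np.array([c["k1"],0,0,0.]))[:,0]
    d=np.c_[p[:,0],-p[:,1],-np.ones(len(p))]@E[:3,:3]; o=-E[:3,:3].T@E[:3,3]
    return o+d*((z-o[2])/d[:,2])[:,None]
def proj(n,P):
    c=calibration(n);E=c["extrinsics"];q=np.atleast_2d(P)@E[:3,:3].T+E[:3,3]
    q=q*[1,-1,-1]
    return cv2.projectPoints(q,np.zeros(3),np.zeros(3),c["K"],np.array([c["k1"],0,0,0.]))[0][:,0]
E
python3 - <<'E'
from h import *
im=cv2.imread("pics/top0.png")
cv2.imwrite("pics/crop0.png",cv2.resize(im[150:260,225:345],None,fx=5,fy=5,interpolation=cv2.INTER_CUBIC))
hsv=cv2.cvtColor(im,cv2.COLOR_BGR2HSV)
w=cv2.inRange(hsv,(0,0,170),(179,70,255)); w[:,:245]=0;w[:,314:]=0;w[:165]=0;w[245:]=0
n,l,s,c=cv2.connectedComponentsWithStats(w)
for i in range(1,n):
    if s[i,4]>15: print(s[i],c[i],ray("top",c[i],.037)[0])
b=cv2.inRange(hsv,(100,120,60),(125,255,255)); b[:155]=0;b[258:]=0;b[:,:238]=0;b[:,340:]=0
for r in range(165,250,8):
    x=np.where(b[r])[0]; 
    if len(x):print(r,x[0],x[-1])
for q in range(246,330,8):
    y=np.where(b[:,q])[0]
    if len(y):print("c",q,y[0],y[-1])
E
```

```text
[285 172  10  10  75] [289.29333333 176.84      ] [ 0.58699613 -0.12213511  0.037     ]
[270 190  10  10  77] [274.8961039  194.44155844] [ 0.53608582 -0.0783231   0.037     ]
[288 209   9   7  43] [292.44186047 212.04651163] [ 0.48328785 -0.12812757  0.037     ]
[287 222  10  10  76] [291.55263158 226.80263158] [ 0.44039224 -0.12421982  0.037     ]
165 273 316
173 243 317
181 244 317
189 245 320
197 246 321
205 247 322
213 248 323
221 249 324
229 250 325
237 251 327
245 252 325
c 246 169 202
c 254 168 247
c 262 167 246
c 270 166 245
c 278 165 244
c 286 164 243
c 294 163 242
c 302 162 241
c 310 161 239
c 318 177 249
c 326 231 237
```

View pics/crop0.png

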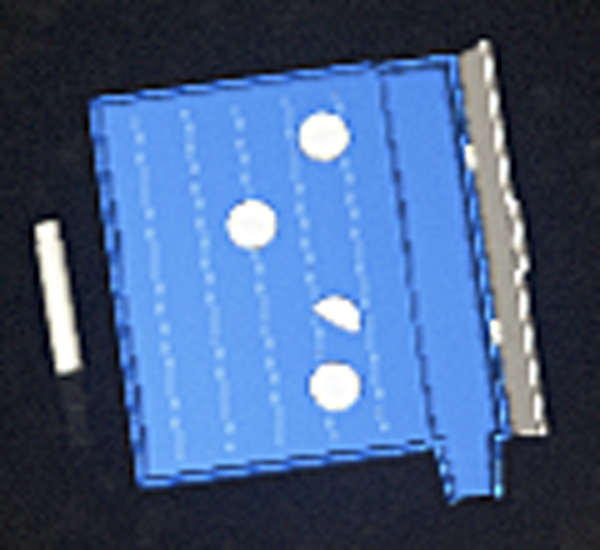

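Run:
```python
from h import *
cr=lambda L:[(225+u/5-.4,150+v/5-.4) for u,v in L]
A=ray("top",cr([(92,98),(140,486)]),.037);print(A)
d=A[0]-A[1];print(np.linalg.norm(d[:2]),np.degrees(np.arctan2(d[1],d[0])))
T=ray("top",cr([(380,68),(435,438)]),.027);print(T);d2=T[0]-T[1];print(np.degrees(np.arctan2(d2[1],d2[0])))
im=cv2.imread("pics/top0.png");b=cv2.inRange(cv2.cvtColor(im,cv2.COLOR_BGR2HSV),(100,120,60),(125,255,255))
rs=np.arange(176,244,2);L=ray("top",[(np.where(b[r,238:300])[0][0]+238-.5,r) for r in rs],.037)
cs=np.arange(250,310,2);U=ray("top",[(q,np.where(b[155:200,q])[0][0]+155-.5) for q in cs],.037)
Lo=ray("top",[(q,np.where(b[200:258,q])[0][-1]+200+.5) for q in cs],.037)
fl=np.polyfit(L[:,0],L[:,1],1);fu=np.polyfit(U[:,1],U[:,0],1);fo=np.polyfit(Lo[:,1],Lo[:,0],1)
print([np.degrees(np.arctan(x)) for x in(fl[0],-fu[0],-fo[0])])
a=np.mean([np.arctan(fl[0]),-np.arctan(fu[0]),-np.arctan(fo[0])])
R=np.array([[np.cos(a),-np.sin(a)],[np.sin(a),np.cos(a)]])
l=(L[:,:2]@R)[:,1].mean();u=(U[:,:2]@R)[:,0].mean();o=(Lo[:,:2]@R)[:,0].mean()
print("wid",u-o); org=R@[(u+o)/2,l-.110];print("a",np.degrees(a),"org",org)
print("trough edge y",((T[:,:2]-org)@R))
tab=np.array([[.587,-.1221],[.5361,-.0783],[.4833,-.1281],[.4404,-.1242]])
print((tab-org)@R)
for A in(1.7,1.8,1.9,2.0):
    P=np.array([[x,-.1105+.049*np.cos(A),.0275+.049*np.sin(A)] for x in(-.113,.113)]);W=np.c_[P[:,:2]@R.T+org,P[:,2]]
    print(A,[(proj("top",W)-[225,150]+.4)*5])
```

```text
[[ 0.61298505  0.01355288  0.037     ]
 [ 0.38519664 -0.00945149  0.037     ]]
0.22894706621153726 5.766751978339284
[[ 0.62833292 -0.15798864  0.027     ]
 [ 0.40846901 -0.18305566  0.027     ]]
6.504293761370088
[np.float64(6.194272897479282), np.float64(5.915828149840057), np.float64(3.309836484321781)]
wid 0.231903870711464
a 5.139979177213705 org [ 0.50969407 -0.10436537]
trough edge y [[ 0.11335771 -0.06403641]
 [-0.10786782 -0.06930518]]
[[ 0.07540623 -0.0245891 ]
 [ 0.02863492  0.02359486]
 [-0.02841431 -0.02127457]
 [-0.0707924  -0.01354687]]
1.7 [array([[531.85850233, 439.65180692],
       [481.12510856,  44.62978218]])]
1.8 [array([[540.02270078, 438.61203445],
       [489.20823275,  43.95937087]])]
1.9 [array([[547.81035558, 437.57405396],
       [496.94244818,  43.45521759]])]
2.0 [array([[555.13572579, 436.54959053],
       [504.24261257,  43.12225529]])]
```

The tray yaw is about 5.9° with its origin near (0.5105, -0.107). Whole tablets sit at tray (74,-23), (28,26) and (-71,-10) mm, and the broken half is at about (-28,-20). I'll turn the fingers so their 36 mm side runs along tray x, close them, and sweep.

Request:
jog_arm --motion "0.56 0.98 0 0 0 0.414 0;0.56 0.98 0 0 0 0.414 0;0.56 0.98 0 0 0 0.414 0;0.56 0.98 0 0 0 0.414 0;0.56 0.98 0 0 0 0.414 0;0.56 0.98 0 0 0 0.414 0;0.56 0.98 0 0 0 0.414 0;0.56 0.98 0 0 0 0.414 0;0.56 0.98 0 0 0 0.414 0;0.56 0.98 0 0 0 0.414 0" --force 20

```text
time_s: 0.93
ee_pos: [0.417, -0.1714, 0.2144]
eef_rot: [-2.155, -2.286, 0.0]
wrist_force: [0.8, -0.5, -0.2]
gripper_width: 0.293
finger_force: 0.0
```

Request:
jog_arm --motion "0.05 0.2 -0.25 0 0 0.014 0;0.05 0.2 -0.25 0 0 0.014 0;0.05 0.2 -0.25 0 0 0.014 0;0.05 0.2 -0.25 0 0 0.014 0;0.05 0.2 -0.25 0 0 0.014 0;0.05 0.2 -0.25 0 0 0.014 0"

```text
time_s: 1.43
ee_pos: [0.437, -0.0941, 0.1152]
eef_rot: [2.11, 2.326, -0.0]
wrist_force: [-0.4, -0.9, 0.0]
gripper_width: 0.009
finger_force: 0.0
```

Request:
jog_arm --motion "0 0.008 -0.175 0 0 0 0;0 0.008 -0.175 0 0 0 0;0 0.008 -0.175 0 0 0 0;0 0.008 -0.175 0 0 0 0;0 0.008 -0.175 0 0 0 0"

```text
time_s: 1.85
ee_pos: [0.4386, -0.0921, 0.0472]
eef_rot: [2.11, 2.322, 0.002]
wrist_force: [0.8, -0.4, 1.0]
gripper_width: 0.003
finger_force: 0.0
```

Run:
```python
from h import *
o=arm.get_obs();print(o["ee_pos"],o["eef_rot"])
im=read_camera("wrist")[:,:,::-1];cv2.imwrite("pics/w0.png",im)
t=read_camera("top")[:,:,::-1];cv2.imwrite("pics/top1.png",t)
cv2.imwrite("pics/both.png",np.hstack([cv2.resize(im,(400,300)),cv2.resize(t[150:260,225:345],(400,300))]))
```

```text
[ 0.43856907 -0.09209581  0.04715705] [2.10977651e+00 2.32216249e+00 1.57728269e-03]
```

View pics/both.png

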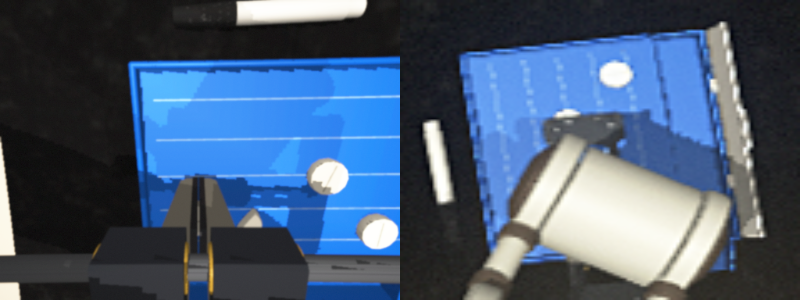

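The wrist view puts the fingers on the platform side behind the third tablet, with the broken half (255,220) clear to one side. Next I descend and sweep.

Request:
jog_arm --motion "0 0 -0.04 0 0 0 0;0 0 -0.04 0 0 0 0;0 0 -0.04 0 0 0 0;0 0 -0.04 0 0 0 0"

```text
time_s: 2.28
ee_pos: [0.4374, -0.0907, 0.0297]
eef_rot: [2.11, 2.325, 0.001]
wrist_force: [-0.1, 0.7, 0.3]
gripper_width: 0.01
finger_force: 0.0
```

Request:
jog_arm --motion "0.001 -0.013 0.003 0 0 0 0;0.002 -0.026 0.003 0 0 0 0;0.003 -0.039 0.003 0 0 0 0;0.005 -0.052 0.003 0 0 0 0;0.006 -0.065 0.003 0 0 0 0;0.008 -0.078 0.003 0 0 0 0;0.009 -0.091 0.003 0 0 0 0;0.011 -0.104 0.003 0 0 0 0;0.012 -0.117 0.003 0 0 0 0;0.013 -0.13 0.003 0 0 0 0"

```text
time_s: 3.12
ee_pos: [0.4419, -0.1428, 0.0297]
eef_rot: [-2.111, -2.326, 0.0]
wrist_force: [-0.1, 0.4, 0.8]
gripper_width: 0.006
finger_force: 0.0
```

Request:
jog_arm --motion "0.001 -0.01 0 0 0 0 0;0.002 -0.02 0 0 0 0 0;0.003 -0.03 0 0 0 0 0;0.004 -0.04 0 0 0 0 0;0.005 -0.05 0 0 0 0 0;0.006 -0.06 0 0 0 0 0;0.007 -0.07 0 0 0 0 0;0.007 -0.07 0 0 0 0 0;0.007 -0.07 0 0 0 0 0"

```text
time_s: 3.87
ee_pos: [0.4447, -0.1705, 0.0298]
eef_rot: [-2.112, -2.326, -0.0]
wrist_force: [0.1, -0.3, -0.7]
gripper_width: 0.005
finger_force: 0.0
```

Request:
jog_arm --motion "0 0 0.125 0 0 0 0;0 0 0.125 0 0 0 0;0.219 0.313 0.125 0 0 0 0;0.219 0.313 0.125 0 0 0 0;0.219 0.313 0.125 0 0 0 0;0.219 0.313 0.125 0 0 0 0;0.219 0.313 0.125 0 0 0 0;0.219 0.313 0.04 0 0 0 0;0.219 0.313 0.04 0 0 0 0;0.219 0.313 0.04 0 0 0 0"

```text
time_s: 4.7
ee_pos: [0.5301, -0.0446, 0.0443]
eef_rot: [-2.108, -2.323, 0.003]
wrist_force: [0.6, 0.3, 0.6]
gripper_width: 0.002
finger_force: 0.0
```

Run:
```python
from h import *
o=arm.get_obs();print(o["ee_pos"])
im=read_camera("wrist")[:,:,::-1]
t=read_camera("top")[:,:,::-1]
cv2.imwrite("pics/both2.png",np.hstack([cv2.resize(im,(400,300)),cv2.resize(t[150:260,225:345],(400,300))]))
```

```text
[ 0.53012608 -0.04463979  0.04427562]
```

View pics/both2.png

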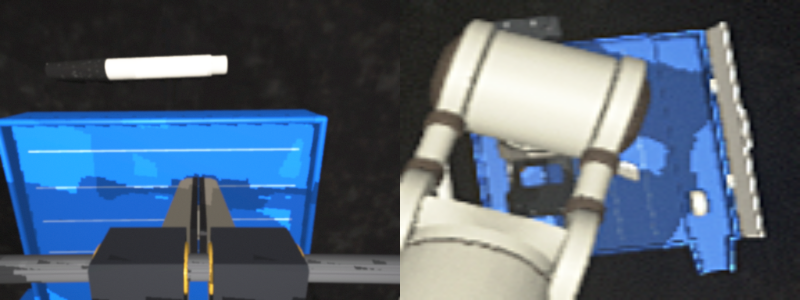

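The third tablet is in the trough (698,203) and the broken half is still on the platform (628,172). Tablet two is next.

Request:
jog_arm --motion "0.003 -0.001 -0.034 0 0 0 0;0.003 -0.001 -0.034 0 0 0 0;0.003 -0.001 -0.034 0 0 0 0;0.003 -0.001 -0.034 0 0 0 0"

```text
time_s: 5.13
ee_pos: [0.534, -0.046, 0.0334]
eef_rot: [2.111, 2.325, 0.001]
wrist_force: [0.2, 0.5, 0.4]
gripper_width: 0.005
finger_force: 0.0
```

Request:
jog_arm --motion "0.001 -0.013 0 0 0 0 0;0.003 -0.028 0 0 0 0 0;0.005 -0.045 0 0 0 0 0;0.006 -0.062 0 0 0 0 0;0.008 -0.079 0 0 0 0 0;0.01 -0.096 0 0 0 0 0;0.012 -0.113 0 0 0 0 0;0.013 -0.13 0 0 0 0 0;0.015 -0.147 0 0 0 0 0;0.017 -0.164 0 0 0 0 0"

```text
time_s: 5.97
ee_pos: [0.5403, -0.1119, 0.0321]
eef_rot: [-2.111, -2.326, 0.0]
wrist_force: [-0.6, 0.4, -0.3]
gripper_width: 0.005
finger_force: 0.0
```

Request:
jog_arm --motion "0.001 -0.013 0 0 0 0 0;0.003 -0.026 0 0 0 0 0;0.004 -0.039 0 0 0 0 0;0.005 -0.052 0 0 0 0 0;0.007 -0.065 0 0 0 0 0;0.008 -0.078 0 0 0 0 0;0.009 -0.091 0 0 0 0 0;0.01 -0.1 0 0 0 0 0"

```text
time_s: 6.63
ee_pos: [0.5444, -0.1518, 0.0322]
eef_rot: [2.111, 2.326, -0.0]
wrist_force: [-0.3, -0.3, -0.4]
gripper_width: 0.006
finger_force: 0.0
```

Request:
jog_arm --motion "0.001 -0.012 0 0 0 0 0;0.002 -0.022 0 0 0 0 0;0.002 -0.022 0 0 0 0 0;0.002 -0.022 0 0 0 0 0"

```text
time_s: 6.97
ee_pos: [0.5451, -0.1601, 0.0322]
eef_rot: [-2.111, -2.326, -0.0]
wrist_force: [0.2, -0.4, -0.1]
gripper_width: 0.0
finger_force: 0.0
```

Request:
jog_arm --motion "0 0 0.125 0 0 0 0;0 0 0.125 0 0 0 0;0.098 0.178 0.125 0 0 0 0;0.098 0.178 0.125 0 0 0 0;0.098 0.178 0.125 0 0 0 0;0.098 0.178 0.125 0 0 0 0;0.098 0.178 0.03 0 0 0 0;0.098 0.178 0.03 0 0 0 0;0.098 0.178 0.03 0 0 0 0"

```text
time_s: 7.72
ee_pos: [0.5818, -0.0887, 0.0422]
eef_rot: [-2.109, -2.322, 0.003]
wrist_force: [0.3, 0.6, 0.9]
gripper_width: 0.005
finger_force: 0.0
```

Run:
```python
from h import *
o=arm.get_obs();print(o["ee_pos"])
im=read_camera("side")[:,:,::-1]
t=read_camera("top")[:,:,::-1]
cv2.imwrite("pics/both3.png",np.hstack([cv2.resize(im[140:225,230:345],(400,300)),cv2.resize(t[150:260,225:345],(400,300))]))
```

```text
[ 0.58184459 -0.08873148  0.04220713]
```

View pics/both3.png

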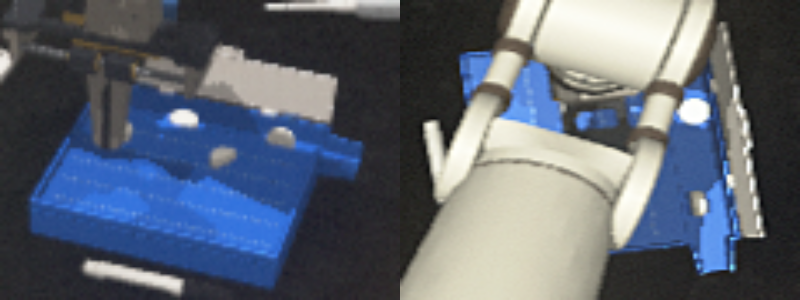

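Two tablets are in the trough (top view (692,110) and (698,203)). In the side view the broken half is still on the platform (222,157). Tablet one is next.

Request:
jog_arm --motion "0.003 -0.001 -0.026 0 0 0 0;0.003 -0.001 -0.026 0 0 0 0;0.003 -0.001 -0.026 0 0 0 0;0.003 -0.001 -0.026 0 0 0 0"

```text
time_s: 8.15
ee_pos: [0.5857, -0.0893, 0.0341]
eef_rot: [2.111, 2.326, 0.0]
wrist_force: [1.0, -0.2, -0.4]
gripper_width: 0.006
finger_force: 0.0
```

Request:
jog_arm --motion "0.001 -0.013 0 0 0 0 0;0.003 -0.026 0 0 0 0 0;0.004 -0.039 0 0 0 0 0;0.005 -0.052 0 0 0 0 0;0.007 -0.065 0 0 0 0 0;0.008 -0.078 0 0 0 0 0;0.009 -0.091 0 0 0 0 0;0.01 -0.104 0 0 0 0 0;0.011 -0.114 0 0 0 0 0;0.012 -0.124 0 0 0 0 0"

```text
time_s: 8.98
ee_pos: [0.5903, -0.1392, 0.0338]
eef_rot: [-2.111, -2.326, -0.0]
wrist_force: [0.4, -0.2, 0.3]
gripper_width: 0.004
finger_force: 0.0
```

Request:
jog_arm --motion "0.001 -0.01 0 0 0 0 0;0.002 -0.02 0 0 0 0 0;0.003 -0.03 0 0 0 0 0;0.004 -0.042 0 0 0 0 0;0.004 -0.042 0 0 0 0 0;0.004 -0.042 0 0 0 0 0"

```text
time_s: 9.48
ee_pos: [0.5919, -0.1557, 0.0338]
eef_rot: [-2.112, -2.326, -0.0]
wrist_force: [-0.2, -0.6, -0.5]
gripper_width: 0.005
finger_force: 0.0
```

Request:
jog_arm --motion "0 0 0.29 0 0 0 0;0 0 0.29 0 0 0 0;0 0 0.29 0 0 0 0;-0.161 -0.29 0.29 0 0 0 0;-0.161 -0.29 0.29 0 0 0 0;-0.161 -0.29 0.29 0 0 0 0;-0.161 -0.29 0.29 0 0 0 0;-0.161 -0.29 0.29 0 0 0 0;-0.161 -0.29 0.29 0 0 0 0"

```text
time_s: 10.23
ee_pos: [0.5276, -0.271, 0.1497]
eef_rot: [-2.112, -2.325, -0.001]
wrist_force: [0.3, 1.4, 0.4]
gripper_width: 0.009
finger_force: 0.0
```

Run:
```python
from h import *
o=arm.get_obs();print(o["ee_pos"])
im=read_camera("side")[:,:,::-1]
t=read_camera("top")[:,:,::-1]
cv2.imwrite("pics/both4.png",np.hstack([cv2.resize(im[130:225,230:345],(400,330)),cv2.resize(t[150:260,225:365],(400,330))]))
```

```text
[ 0.5275593  -0.27100646  0.1496602 ]
```

View pics/both4.png

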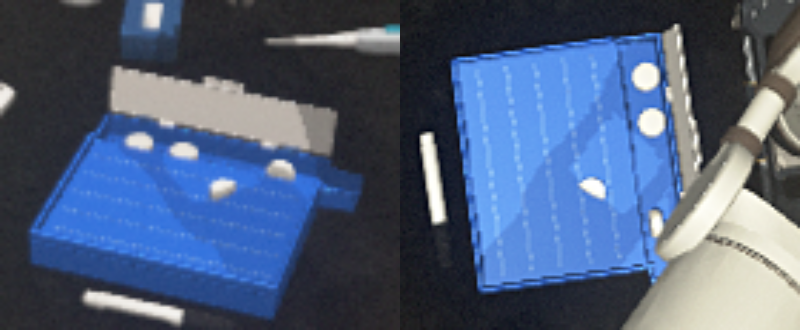

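All three tablets are in the trough (right panel (645,76), (650,122) and (657,222)), and the broken half is on the platform (592,187). Now I go down behind the cover.

Request:
jog_arm --motion "0 0 -0.212 0 0 0 0;0 0 -0.212 0 0 0 0;0 0 -0.212 0 0 0 0;0 0 -0.212 0 0 0 0;0 0 -0.212 0 0 0 0"

```text
time_s: 10.75
ee_pos: [0.5288, -0.2713, 0.0667]
eef_rot: [2.108, 2.327, 0.0]
wrist_force: [0.5, -0.1, 0.9]
gripper_width: 0.007
finger_force: 0.0
```

Request:
jog_arm --motion "-0.004 0.037 0 0 0 0 0;-0.008 0.073 0 0 0 0 0;-0.009 0.083 0.002 0 0 0 0;-0.01 0.093 0.006 0 0 0 0;-0.011 0.103 0.01 0 0 0 0;-0.012 0.116 0.011 0 0 0 0;-0.013 0.13 0.012 0 0 0 0;-0.015 0.143 0.012 0 0 0 0"

```text
time_s: 11.42
ee_pos: [0.5216, -0.2141, 0.07]
eef_rot: [2.111, 2.326, 0.0]
wrist_force: [1.1, -1.7, -0.3]
gripper_width: 0.003
finger_force: 0.3
```

Request:
jog_arm --motion "-0.002 0.015 -0.006 0 0 0 0;-0.003 0.03 -0.015 0 0 0 0;-0.004 0.042 -0.026 0 0 0 0;-0.005 0.053 -0.037 0 0 0 0;-0.006 0.062 -0.051 0 0 0 0;-0.007 0.07 -0.066 0 0 0 0;-0.008 0.074 -0.082 0 0 0 0;-0.008 0.075 -0.094 0 0 0 0;-0.008 0.075 -0.1 0 0 0 0;-0.008 0.075 -0.1 0 0 0 0"

```text
time_s: 12.25
ee_pos: [0.519, -0.1844, 0.0348]
eef_rot: [-2.109, -2.326, 0.001]
wrist_force: [-14.3, 7.9, 40.1]
gripper_width: 0.003
finger_force: 19.2
```

Request:
jog_arm --motion "0 -0.02 0.3 0 0 0 0;0 -0.25 0.4 0 0 0 0;0 -0.25 0.4 0 0 0 0;0 -0.25 0.4 0 0 0 0;0 -0.25 0.4 0 0 0 0;0 -0.25 0.4 0 0 0 0;0 -0.25 0.4 0 0 0 0"

```text
time_s: 12.83
ee_pos: [0.5186, -0.2854, 0.1903]
eef_rot: [2.112, 2.323, 0.0]
wrist_force: [-0.3, 0.6, -0.2]
gripper_width: 0.003
finger_force: 0.0
```

Run:
```python
from h import *
o=arm.get_obs();print(o["ee_pos"],o["wrist_force"])
im=read_camera("side")[:,:,::-1]
t=read_camera("top")[:,:,::-1]
cv2.imwrite("pics/both5.png",np.hstack([cv2.resize(im[135:225,230:345],(400,330),interpolation=2),cv2.resize(t[150:260,225:365],(400,330),interpolation=2)]))
a=np.radians(5.9);R=np.array([[np.cos(a),-np.sin(a)],[np.sin(a),np.cos(a)]])
for A in (0,.1,.2,.4):
    P=np.array([[x,-.1105+.049*np.cos(A),.031+.049*np.sin(A)] for x in(-.113,.113)]);W=np.c_[P[:,:2]@R.T+[.5105,-.107],P[:,2]]
    print(A,((proj("side",W)-[230,135])*[400/115,330/90]).round(),((proj("top",W)-[225,150])*[400/140,3]).round())
```

```text
[ 0.51862564 -0.28539219  0.19033006] [-0.34856489  0.60682342 -0.22123288]
0 [[317. 174.]
 [ 92. 123.]] [[245. 266.]
 [215.  38.]]
0.1 [[318. 169.]
 [ 92. 118.]] [[246. 266.]
 [216.  37.]]
0.2 [[318. 165.]
 [ 92. 114.]] [[247. 266.]
 [217.  36.]]
0.4 [[320. 154.]
 [ 94. 104.]] [[251. 266.]
 [221.  34.]]
```

View pics/both5.png

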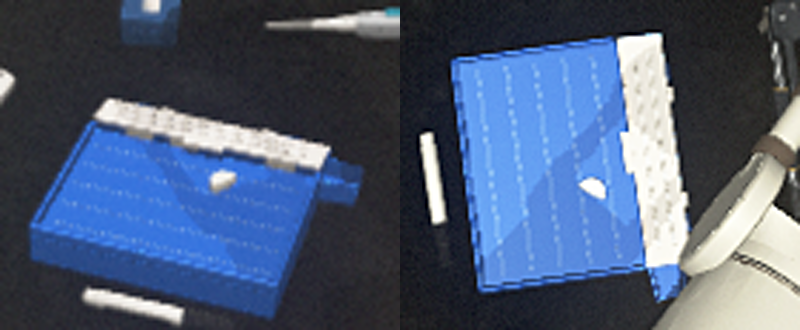

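Run:
```python
from h import *
a=cv2.imread("pics/both3.png")[160:250,650:760];b=cv2.imread("pics/both4.png")[120:210,220:330]
s=read_camera("side")[:,:,::-1]
c=cv2.resize(s[155:190,250:335],(780,321),interpolation=cv2.INTER_CUBIC)
an=np.radians(5.9);R=np.array([[np.cos(an),-np.sin(an)],[np.sin(an),np.cos(an)]])
for A,col in ((0,(0,0,255)),(.1,(0,200,0))):
    W=np.array([[x,-.1105+.049*np.cos(A),.0275+h+.049*np.sin(A)] for h in (0,.0035) for x in(-.113,.113)]);W=np.c_[W[:,:2]@R.T+[.5105,-.107],W[:,2]]
    p=((proj("side",W)-[250,155]+.5)*[780/85,321/35]).astype(int)
    for i in (0,2): cv2.line(c,p[i],p[i+1],col,1)
cv2.imwrite("pics/z.png",np.vstack([np.hstack([cv2.resize(x,(390,270),interpolation=2) for x in(a,b)]),c]))
```

```text
(no output)
```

View pics/z.png

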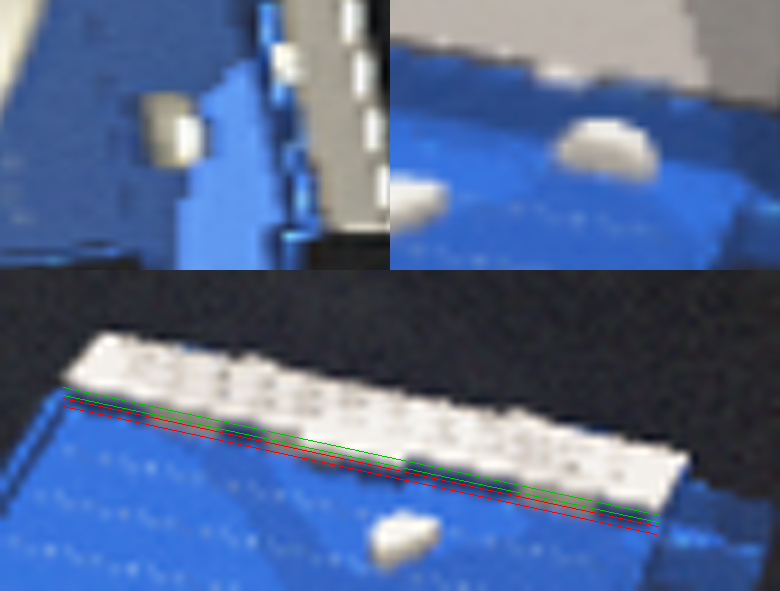

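The cover is held about 0.1 rad open. The first tablet dropped (x≈-71) looked narrow from above, so it stands tilted against the step and blocks the cover. I'll raise the cover by friction on the tab edge, reopen it and nudge that tablet flat.

Request:
jog_arm --motion "0.0135 0.3615 0 0 0 0 0;0.0135 0.3615 0 0 0 0 0;0.0135 0.3615 0 0 0 0 0;0.0135 0.3615 0 0 0 0 0;0.0135 0.3615 -0.1 0 0 0 0;0.0135 0.3615 -0.2 0 0 0 0;0.0135 0.3615 -0.3 0 0 0 0;0.0135 0.3615 -0.39 0 0 0 0;0.0135 0.3615 -0.397 0 0 0 0;0.0135 0.3615 -0.397 0 0 0 0"

```text
time_s: 13.82
ee_pos: [0.5217, -0.1378, 0.0283]
eef_rot: [-2.106, -2.324, 0.002]
wrist_force: [-0.4, -0.7, 0.1]
gripper_width: 0.005
finger_force: 0.0
```

Request:
jog_arm --motion "0.001 -0.008 0 0 0 0 0;0.002 -0.016 0 0 0 0 0;0.002 -0.022 0 0 0 0 0;0.002 -0.022 0 0 0 0 0"

```text
time_s: 14.15
ee_pos: [0.5244, -0.1486, 0.0312]
eef_rot: [-2.112, -2.326, -0.001]
wrist_force: [-0.7, 0.1, 0.0]
gripper_width: 0.006
finger_force: 0.3
```

Request:
jog_arm --motion "0 -0.004 0 0 0 0 0;0 -0.007 0 0 0 0 0;0 -0.007 0 0 0 0 0"

```text
time_s: 14.4
ee_pos: [0.5243, -0.1491, 0.031]
eef_rot: [-2.11, -2.323, -0.005]
wrist_force: [0.5, 8.6, 2.7]
gripper_width: 0.003
finger_force: 4.3
```

Request:
jog_arm --motion "0 -0.002 0.01 0 0 0 0;0 -0.004 0.02 0 0 0 0;0 -0.008 0.03 0 0 0 0;0.001 -0.013 0.04 0 0 0 0;0.002 -0.018 0.05 0 0 0 0;0.002 -0.023 0.06 0 0 0 0;0.003 -0.029 0.07 0 0 0 0"

```text
time_s: 14.98
ee_pos: [0.5257, -0.1631, 0.0594]
eef_rot: [2.11, 2.327, -0.0]
wrist_force: [0.6, -0.2, -0.3]
gripper_width: 0.005
finger_force: 0.4
```

Request:
jog_arm --motion "-0.004 0.05 0 0 0 0 0;-0.005 0.06 -0.03 0 0 0 0;-0.005 0.06 -0.068 0 0 0 0;-0.005 0.06 -0.068 0 0 0 0;-0.004 0.04 -0.068 0 0 0 0;-0.002 0.025 -0.068 0 0 0 0;-0.001 0.01 -0.068 0 0 0 0;0 0 -0.068 0 0 0 0"

```text
time_s: 15.65
ee_pos: [0.5264, -0.1645, 0.0326]
eef_rot: [2.111, 2.324, 0.001]
wrist_force: [-0.5, 2.0, 1.8]
gripper_width: 0.004
finger_force: 1.2
```

Request:
jog_arm --motion "0.001 -0.01 0.01 0 0 0 0;0.002 -0.022 0.02 0 0 0 0;0.004 -0.034 0.03 0 0 0 0;0.005 -0.046 0.04 0 0 0 0;0.006 -0.058 0.05 0 0 0 0;0.007 -0.07 0.06 0 0 0 0;0.008 -0.082 0.06 0 0 0 0;0.01 -0.094 0.06 0 0 0 0;0.011 -0.106 0.06 0 0 0 0;0.012 -0.118 0.06 0 0 0 0"

```text
time_s: 16.48
ee_pos: [0.5304, -0.2103, 0.0555]
eef_rot: [-2.111, -2.326, -0.0]
wrist_force: [-0.7, 1.1, -0.7]
gripper_width: 0.007
finger_force: 0.6
```

Request:
jog_arm --motion "0.001 -0.012 0 0 0 0 0;0.002 -0.024 0 0 0 0 0;0.003 -0.03 0 0 0 0 0;0.003 -0.03 0 0 0 0 0"

```text
time_s: 16.82
ee_pos: [0.5309, -0.2189, 0.0551]
eef_rot: [-2.107, -2.32, -0.006]
wrist_force: [-1.0, 11.9, 4.9]
gripper_width: 0.006
finger_force: 6.3
```

Request:
jog_arm --motion "0 0.03 0.1 0 0 0 0;0 0.03 0.2 0 0 0 0;0.07 0.42 0.2 0 0 0 0;0.07 0.42 0.2 0 0 0 0;0.07 0.42 0.2 0 0 0 0;0.07 0.42 0.2 0 0 0 0;0.07 0.42 0.2 0 0 0 0;0.07 0.42 0.2 0 0 0 0"

```text
time_s: 17.48
ee_pos: [0.5598, -0.0531, 0.1357]
eef_rot: [2.107, 2.33, -0.001]
wrist_force: [-0.7, -0.6, -0.1]
gripper_width: 0.008
finger_force: 0.0
```

Run:
```python
from h import *
o=arm.get_obs();print(o["ee_pos"])
t=read_camera("top")[:,:,::-1];s=read_camera("side")[:,:,::-1]
t=cv2.resize(t[155:245,285:345],(480,590),interpolation=cv2.INTER_CUBIC)
s=cv2.resize(s[150:200,250:335],(320,188),interpolation=cv2.INTER_CUBIC)
cv2.imwrite("pics/f.png",np.hstack([t,np.vstack([s,np.zeros((402,320,3),np.uint8)])]))
an=np.radians(5.9);R=np.array([[np.cos(an),-np.sin(an)],[np.sin(an),np.cos(an)]])
for y,z in((-.064,.027),(-.106,.005),(-.106,.027)):
    W=np.c_[np.array([[-.0715,y],[.0745,y]])@R.T+[.5105,-.107],[z,z]]
    print(y,z,((proj("top",W)-[285,155]+.5)*[8,590/90]).round())
```

```text
[ 0.55982563 -0.05310579  0.13574893]
-0.064 0.027 [[200. 459.]
 [146. 138.]]
-0.106 0.005 [[303. 447.]
 [249. 133.]]
-0.106 0.027 [[313. 447.]
 [258. 126.]]
```

View pics/f.png

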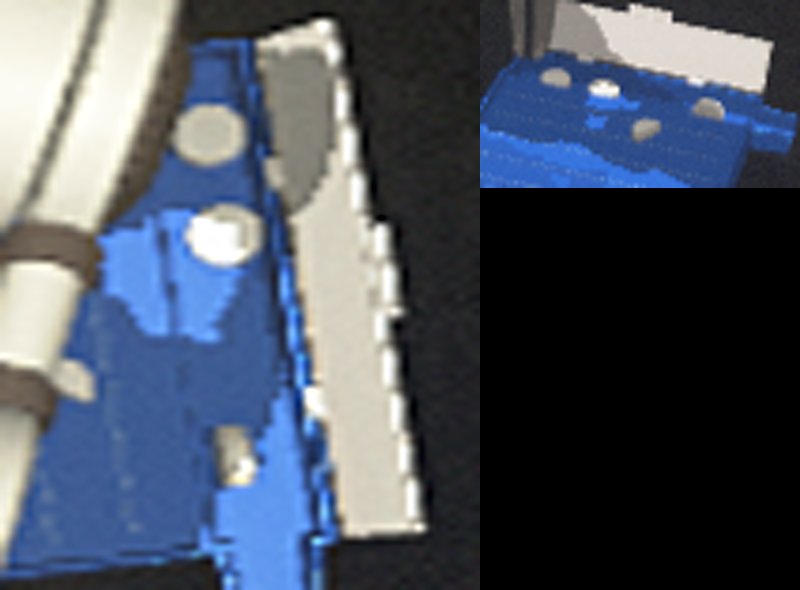

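Tablet three (236,456) is standing almost on edge against the step, while the other two lie flat. I'll nudge its top toward -y so that it falls over flat.

Request:
jog_arm --motion "-0.291 -0.24 -0.05 0 0 0 0;-0.291 -0.24 -0.05 0 0 0 0;-0.291 -0.24 -0.05 0 0 0 0;-0.291 -0.24 -0.05 0 0 0 0;-0.291 -0.24 -0.15 0 0 0 0;-0.291 -0.24 -0.25 0 0 0 0;-0.291 -0.24 -0.26 0 0 0 0;-0.291 -0.24 -0.26 0 0 0 0"

```text
time_s: 18.25
ee_pos: [0.4414, -0.1506, 0.0303]
eef_rot: [-2.111, -2.321, 0.001]
wrist_force: [-0.3, -0.4, 0.1]
gripper_width: 0.004
finger_force: 0.0
```

Request:
jog_arm --motion "0.001 -0.01 0 0 0 0 0;0.002 -0.02 0 0 0 0 0;0.003 -0.03 0 0 0 0 0;0.004 -0.04 0 0 0 0 0;0.005 -0.05 0 0 0 0 0;0.006 -0.06 0 0 0 0 0;0.007 -0.07 0 0 0 0 0;0.008 -0.08 0 0 0 0 0;0.009 -0.09 0 0 0 0 0;0.009 -0.09 0 0 0 0 0"

```text
time_s: 19.08
ee_pos: [0.447, -0.1869, 0.0319]
eef_rot: [2.111, 2.326, -0.0]
wrist_force: [-0.5, 0.5, 0.4]
gripper_width: 0.005
finger_force: 0.0
```

Request:
jog_arm --motion "0 0 0.12 0 0 0 0;0 0 0.25 0 0 0 0;0.28 0.33 0.26 0 0 0 0;0.28 0.33 0.26 0 0 0 0;0.28 0.33 0.26 0 0 0 0;0.28 0.33 0.26 0 0 0 0;0.28 0.33 0.26 0 0 0 0"

```text
time_s: 19.67
ee_pos: [0.5621, -0.0498, 0.137]
eef_rot: [2.105, 2.33, 0.005]
wrist_force: [0.4, 0.4, -0.6]
gripper_width: 0.006
finger_force: 0.0
```

```bash
cat > m.py <<'E'
from h import *
print(arm.get_obs()["ee_pos"])
an=np.radians(5.9);R=np.array([[np.cos(an),-np.sin(an)],[np.sin(an),np.cos(an)]])
im=read_camera("top")[:,:,::-1];cv2.imwrite("pics/m.png",im)
w=cv2.inRange(cv2.cvtColor(im,cv2.COLOR_BGR2HSV),(0,0,90),(179,85,255))
w[:160]=0;w[240:]=0;w[:,:288]=0;w[:,345:]=0
n,l,s,c=cv2.connectedComponentsWithStats(w)
for i in range(1,n):
    if s[i,4]>10: print(s[i],c[i].round(1),((ray("top",c[i],.015)[0,:2]-[.5105,-.107])@R*1000).round())
E
python3 m.py
```

```text
[ 0.562095   -0.0497787   0.13702877]
[288 160  17  58 572] [293.4 181.8] [ 61. -35.]
[317 160  21  77 885] [327.2 198.1] [  -1. -129.]
[305 171  11  10  79] [310.5 175.2] [ 74. -89.]
[308 186  10  10  75] [312.8 190.3] [ 28. -89.]
[313 219  10  10  78] [317.5 223.5] [-72. -90.]
```

Tablet three now lies flat at tray (-72,-90), a full 10×10 px disc like the others. I'll close the cover again.

Request:
jog_arm --motion "-0.087 -0.56 0.033 0 0 0 0;-0.087 -0.56 0.033 0 0 0 0;-0.087 -0.56 0.033 0 0 0 0;-0.087 -0.56 0.033 0 0 0 0;-0.087 -0.56 0.033 0 0 0 0;-0.087 -0.56 0.033 0 0 0 0;-0.087 -0.56 0.033 0 0 0 0;-0.087 -0.56 -0.07 0 0 0 0;-0.087 -0.56 -0.18 0 0 0 0;-0.087 -0.56 -0.18 0 0 0 0"

```text
time_s: 20.55
ee_pos: [0.5182, -0.2737, 0.0555]
eef_rot: [-2.101, -2.314, 0.001]
wrist_force: [-1.9, 1.2, -1.3]
gripper_width: 0.006
finger_force: 0.0
```

Request:
jog_arm --motion "0 0 0 0 0 0 0;0 0 0 0 0 0 0"

```text
time_s: 20.72
ee_pos: [0.5245, -0.2782, 0.0653]
eef_rot: [2.11, 2.326, 0.0]
wrist_force: [-0.3, 0.7, 0.8]
gripper_width: 0.008
finger_force: 0.0
```

Request:
jog_arm --motion "-0.004 0.05 0 0 0 0 0;-0.008 0.09 0 0 0 0 0;-0.009 0.1 0.004 0 0 0 0;-0.01 0.11 0.008 0 0 0 0;-0.011 0.12 0.012 0 0 0 0;-0.012 0.133 0.013 0 0 0 0;-0.013 0.147 0.014 0 0 0 0;-0.015 0.16 0.014 0 0 0 0"

```text
time_s: 21.38
ee_pos: [0.5182, -0.214, 0.0697]
eef_rot: [2.111, 2.326, 0.0]
wrist_force: [1.3, -0.7, -0.4]
gripper_width: 0.009
finger_force: 0.3
```

Request:
jog_arm --motion "-0.002 0.015 -0.006 0 0 0 0;-0.003 0.03 -0.015 0 0 0 0;-0.004 0.042 -0.026 0 0 0 0;-0.005 0.053 -0.037 0 0 0 0;-0.006 0.062 -0.051 0 0 0 0;-0.007 0.07 -0.066 0 0 0 0;-0.008 0.074 -0.08 0 0 0 0;-0.008 0.075 -0.09 0 0 0 0;-0.008 0.075 -0.096 0 0 0 0;-0.008 0.075 -0.098 0 0 0 0"

```text
time_s: 22.22
ee_pos: [0.5145, -0.1837, 0.0307]
eef_rot: [-2.11, -2.325, 0.0]
wrist_force: [-6.2, 5.2, 14.4]
gripper_width: 0.005
finger_force: 7.3
```

Request:
jog_arm --motion "0 0 -0.004 0 0 0 0;0 0 -0.006 0 0 0 0;0 0 -0.006 0 0 0 0"

```text
time_s: 22.47
ee_pos: [0.5146, -0.1838, 0.0306]
eef_rot: [-2.109, -2.325, 0.001]
wrist_force: [-11.3, 7.2, 25.9]
gripper_width: 0.005
finger_force: 12.9
```

The tool reached z=0.0306 at 26 N and stopped there, so the cover is shut. I'll withdraw straight up, back off and check.

Request:
jog_arm --motion "0 0 0.06 0 0 0 0;0 0 0.15 0 0 0 0;0 -0.1 0.3 0 0 0 0;0 -0.3 0.4 0 0 0 0;0 -0.3 0.4 0 0 0 0;0 -0.3 0.4 0 0 0 0;0 -0.3 0.4 0 0 0 0;0 -0.3 0.4 0 0 0 0;0 -0.3 0.4 0 0 0 0"

```text
time_s: 23.22
ee_pos: [0.5144, -0.3034, 0.1866]
eef_rot: [-2.11, -2.325, -0.001]
wrist_force: [-0.6, 0.6, -0.7]
gripper_width: 0.009
finger_force: 0.0
```

Run:
```python
from h import *
o=arm.get_obs();print(o["ee_pos"],o["wrist_force"])
s=read_camera("side")[:,:,::-1]
an=np.radians(5.9);R=np.array([[np.cos(an),-np.sin(an)],[np.sin(an),np.cos(an)]])
# blue->white transition along columns vs predicted shut free edge (bottom of edge)
w=cv2.inRange(cv2.cvtColor(s,cv2.COLOR_BGR2HSV),(0,0,100),(179,75,255))
for x in (-.09,-.05,.05,.09):
    p0,p1=[proj("side",np.r_[R@[x,-.1105+.049*np.cos(A)]+[.5105,-.107],.0275+.049*np.sin(A)])[0] for A in(0,.1)]
    c=int(round(p0[0]));r=np.where(w[150:200,c])[0]+150
    print(x,c,"pred shut/0.1:",p0[1].round(1),p1[1].round(1),"white rows",r)
b=cv2.connectedComponentsWithStats(cv2.inRange(cv2.cvtColor(read_camera("top")[165:245,245:306,::-1].copy(),cv2.COLOR_BGR2HSV),(0,0,170),(179,70,255)))
print(b[2],b[3]+[245,165])
```

```text
[ 0.51436822 -0.30335985  0.18661834] [-0.64495041  0.59747353 -0.65985872]
-0.09 314 pred shut/0.1: 181.8 180.6 white rows [173 174 175 176 177 178 179 180 181]
-0.05 303 pred shut/0.1: 179.3 178.1 white rows [171 172 173 174 175 176 177 178 179]
0.05 274 pred shut/0.1: 173.2 171.9 white rows [164 165 166 167 168 169 170 171 172 173]
0.09 263 pred shut/0.1: 170.7 169.5 white rows [162 163 164 165 166 167 168 169 170]
[[   0    0   61   80 4678]
 [  55    0    6   43  160]
 [  43   44    9    7   42]] [[273.86917486 205.13274904]
 [303.4875     184.        ]
 [292.42857143 212.11904762]]
```

The cover's edge lies where a shut cover's edge should be, the broken half hasn't moved (292.4, 212.1), and the arm is clear, so I'm handing in.

```bash
python3 -c "
from bench import finish_job
print(finish_job())"
```

```text
the job is handed in; nothing more can be done
None
```

I handed the job in at about 23 s: by the last camera checks all three whole tablets lie flat in the trough, the broken half is still on the platform and the cover is pressed shut, after I reopened it once to lay flat a tablet standing on edge; no verdict came back.

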